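# Hang a second glaze test tile on the hook

### The job

Lift the widest test tile out of the wooden rack and hang it by its eye on the hook arm, in front of the small tile that already hangs there. With the new tile, gently slide the small one back along the arm until it meets the cork disc of the sprung stop, press the pair two or three millimetres into the spring so that you feel it push back, and leave both hanging flat against each other. The tiles are brittle: no hard presses or knocks, do not touch the hanging tile with the gripper, do not lift it off the arm, and disturb nothing else.

Things in the scene. Friction and masses are not known exactly. Their poses are not given: they have to be found in the camera images.
- wide_tile: The tile to hang, widest and tallest of the three in the rack (any slot): upright flat ceramic, 54 mm wide (x), 8 thick (y), 100 tall (z), about 90 g, same front and back. A round through eye, 26 mm diameter, is centred 27 mm below its top. Gripped across its width near the top, the fingers pass either side of the small hanging tile. Origin: middle of its bottom edge.
- wide_tile_eye (a point): Centre of the wide tile's eye, 73 mm above its bottom edge; axes as the tile's (y runs through the eye).
- hung_tile: The small tile already hanging on the hook arm: 34 mm wide (x), 8 mm thick (y), 90 mm tall (z), about 60 g, with an eye of 24 mm diameter centred 22 mm below its top. Origin: middle of its bottom edge. Hangs 75 to 105 mm out from the post and slides on the arm against its own friction (under 1.5 N).
- hung_tile_eye (a point): Centre of the small hanging tile's eye, 68 mm above its bottom edge; axes as the tile's.
- stand: Fixed steel hook stand: base 120 x 120 x 14 mm, 8 mm post at its centre, and from the post's top a level round arm 8 mm thick along the stand's +y, with an upturned tip. The tiles' stop on the arm is a 26 mm cork disc on a stiff spring (2 N per mm, 11 mm travel); its face lies 30 to 56 mm out from the post, differs each time, is not measured: feel for it. Origin: centre of the underside.
- arm (a point): Where the arm's centre line meets the post's axis, 190 mm above the table; axes as the stand's: y runs out along the arm to the tip, z up. Post and arm top out 4 mm above it. A hanging wide tile has its eye centre 9 mm below this line, a hanging small tile 8 mm below.
- hook_tip (a point): On the arm's centre line at its outer end, 150 mm out from the post. The upturned tip, 8 mm thick, rises here to 13 mm above the centre line (9 mm above the arm's top); the arm's underside is 4 mm below the line, and its end face 4 mm beyond this point.
- rack: Fixed wooden rack 90 x 150 x 30 mm with three slots across it (along its x), 45 mm apart along its y, each 10.6 mm wide and 20 mm deep, floor 10 mm above the table; one tile stands loosely upright in each. Origin: centre of the underside.
- slim_tile: Another tile in the rack, 34 mm wide, 8 mm thick, 80 mm tall; leave alone. Origin: middle of its bottom edge.
- short_tile: Another tile in the rack, 42 mm wide, 8 mm thick, 70 mm tall; leave alone. Origin: middle of its bottom edge.
- bowl_a: Clay bowl upside down, 106 mm across, 60 mm high; leave alone. Origin: centre of the underside.
- bowl_b: A second such bowl, leave alone.
- glaze_jar: White jar 64 mm across, 70 mm tall; leave alone. Origin: centre of the underside.
- brush: Brush lying on the table, leave alone.
- tub: Open white plastic tub 100 mm across, 100 mm tall; leave alone. Origin: centre of the underside.
Mind the look-alikes: they are no part of the job. Leave any pink or red look-alike of the stand alone.

How it is judged:
By the outcome, as a careful person would: the job done as asked, in the order asked, and still so for the second after the job is handed in, with the robot touching nothing.
It also fails if it takes over 58 s, if anything falls off the work surface, if the arm or the gripper's body presses on something with over 40 N, if the wrist force passes 120 N, or if a joint passes its speed limit or range.

### The arm

A 7-joint arm with a two-finger parallel gripper is mounted at the origin on the work surface. World frame = base frame: x ahead of the robot, y to its left, z up, the work surface at z = 0. Lengths are in m, angles in rad, forces in N, time in s.
With the tool pointing down it reaches from about 0.425 to 0.875 m from the base axis. Payload 9.9 kg.
Tool frame: the origin (TCP) lies on the centre line of the jaws, within the pads' length; the fingertips stand 17 mm ahead of it and the grasp point (between the pads) lies 2 mm behind it; z points along the fingers, y is the line along which they close (so a half turn about z gives the same grasp; the last joint's range is limited). The gripper opens to 85 mm and grips with 20 to 120 N. Pads are 22 mm wide; open, the fingers measure 114 mm over their backs; the gripper's body (76 mm by 85 mm) begins 54 mm behind the grasp point. The pads swing forward as they close: fully open they stand 13 mm farther back than shut.
Start: joints at [-1.197, 0.576, 0.025, 1.437, -0.015, 1.129, -0.057], TCP at [0.298, 0.605, 0.214] pointing down, gripper open.
Joint ranges: [-2.76, 2.76], [-0.34, 2.15], [-1.52, 1.57], [0.19, 2.46], [-1.09, 4.23], [0.17, 1.99], [-2.82, 2.82]. Speed limits (rad/s): [2.22, 2.22, 3.01, 3.01, 3.14, 3.14, 3.14].

### API

Orientations are given as [roll, pitch, yaw] about the fixed x, y, z axes, in that order (R = Rz(yaw) Ry(pitch) Rx(roll)).
In Python, from plant import ctrl gives the robot as it stands. The module is installed in compiled form; this text tells all that it offers.
- The arm moves only by the tool jog_arm, never from a script. Its argument "targets" is one flat list of numbers, 7 for each row, row after row: the opening, from -1 (shut) to 1 (fully open), then the shift along the world's x, y, z in mm, then the turn, a rotation vector about the world's x, y, z in degrees. A call has 1 to 12 rows; each row shifts and turns the commanded pose from where the row before left it; what a row does not reach is not made up. A row lasts 1/12 s, in which the tool goes at most 41.7 mm and 7.16 degrees, less where a joint would pass 70% of its speed; a pose out of reach is approached as far as the arm can. A call with a gripper value outside its range is refused whole. The fingers move at their own pace and stop on an object; "squeeze" is the grip in N (left out, the last holds). Time passes only in rows, so rows that do not move let the fingers close. It gives the time, the measured TCP pose, the force, the opening and the grip force at its end, in the units of the state.
- ctrl.observe(): the state, without advancing time (a new reading comes with each control period).
- ctrl.capture(name): name is "side" or "top" or "wrist"; returns the picture (400x640x3 uint8, blue, green, red); there is no depth.
- ctrl.get_calibration(name): a dict with "camera_matrix" (3x3 intrinsics, pixels), "R" (3x3) and "t" (3): a world point X has camera coordinates R X + t. Camera axes: x right, y down, z forward; pixel columns grow to the right and rows downward; lengths in m; the calibration is good to about 2 mm. The wrist camera is an equidistant fisheye: a pixel r from the principal point sees the ray r / f radians off the axis. A picture is of the moment at which its call begins: read the wrist's pose just before it. get_calibration takes no time and is no camera call; for the wrist camera it gives the pose at the moment of the call.
- ctrl.job_done(): hands the job in; it is judged then, once.
The state is a dict: "clock": time; "joint_positions": joint angles; "qd": joint speeds; "effort": joint torques, N m; "tool_pos": TCP position; "tool_rot": TCP orientation; "force": force on the tool from outside, world axes, zero at the start; "ft_torque": the same for the moment, N m; "width": opening from 0.0 (shut) to 1.0 (fully open); "gripper_force": force on a finger pad.
Only numpy, scipy, OpenCV 4.12 (cv2) and the standard library are available. Lean on these libraries where they do the work, as an engineer would, in place of code of your own. Each camera call takes 0.05 s, during which the arm holds its last target. There are 200 camera calls.

## Working session

There is one attempt and no reset: what is moved stays moved. The work goes in short steps, Python scripts to look and compute and a tool call to move; the robot and the scene stay as the last step left them, time stands still between calls to the robot, and variables do not carry over. Pictures are saved under pics/ and viewed, at most 10 in all, crops included, and the job is handed in when it is done.

Besides the shell and the picture viewer there is one more tool, called after ">>>" as name(argument=value, ...) on one line, values as JSON. jog_arm: Moves the arm, as the interface text tells. Its arguments: {"type":"object","properties":{"targets":{"type":"array"},"squeeze":{"type":"number"}},"required":["targets"]}

```bash
mkdir -p pics; ls; python3 - <<'E'
from plant import ctrl
import cv2,numpy as np
s=ctrl.observe();print({k:np.round(v,3).tolist() for k,v in s.items()})
for n in("side","top"):
    im=ctrl.capture(n);cv2.imwrite(f"pics/{n}0.png",im);c=ctrl.get_calibration(n);print(n,c)
E
```

```text
pics
{'clock': 0.0, 'joint_positions': [-1.197, 0.577, 0.025, 1.438, -0.015, 1.129, -0.056], 'qd': [0.001, -0.0, -0.001, -0.0, 0.001, 0.001, 0.001], 'effort': [-0.0, -76.574, 2.25, -28.6, 0.015, 0.012, 0.0], 'tool_pos': [0.298, 0.605, 0.213], 'tool_rot': [-3.14, 0.0, 2.684], 'force': [-0.656, 0.173, -0.176], 'ft_torque': [-0.049, -0.016, 0.026], 'gripper_force': 0.0, 'width': 1.0}
side {'camera_matrix': array([[466.29069201,   0.        , 317.54310199],
       [  0.        , 466.29069201, 198.22277237],
       [  0.        ,   0.        ,   1.        ]]), 'R': array([[-0.94549849, -0.32497793, -0.02054121],
       [-0.21220135,  0.66277476, -0.7181227 ],
       [ 0.24698822, -0.67462506, -0.69561329]]), 't': array([0.47078975, 0.2932272 , 1.04189322])}
top {'camera_matrix': array([[473.53152347,   0.        , 319.04754388],
       [  0.        , 473.53152347, 207.74382529],
       [  0.        ,   0.        ,   1.        ]]), 'R': array([[-0.02223324, -0.99949335,  0.02277575],
       [-0.99560893,  0.02006329, -0.09143476],
       [ 0.09093148, -0.02470863, -0.99555058]]), 't': array([-0.10185606,  0.57128922,  1.16419664])}
```

View pics/side0.png

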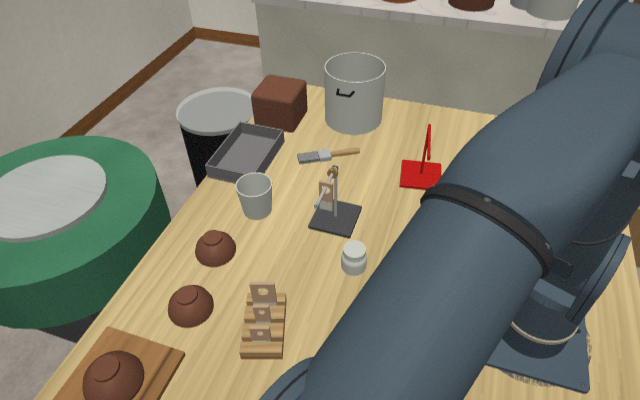

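View pics/top0.png

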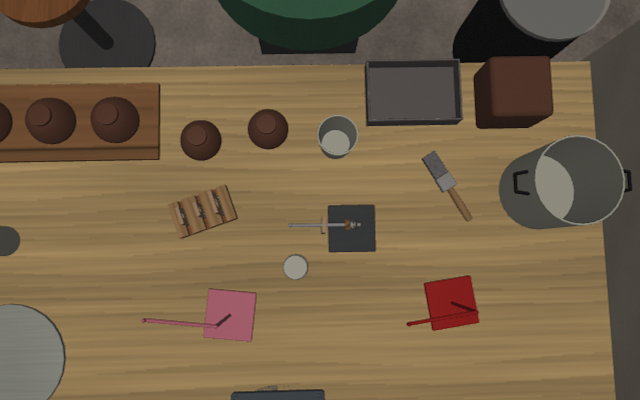

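The side view shows the rack at (265,325) with three tiles, the steel stand at (335,215) with its hanging tile at (326,190), and a red look-alike at (422,170). The top view shows the rack at (203,211), the stand at (352,228) with its arm pointing left (+y) to (290,225), and pink and red look-alikes at (230,315) and (450,303). Next is one enlarged composite of both places in both views.

```bash
python3 - <<'E'
import cv2,numpy as np
s=cv2.imread("pics/side0.png");t=cv2.imread("pics/top0.png")
def c(im,x,y,w=80,h=60):
    o=cv2.resize(im[y:y+h,x:x+w],(400,300),interpolation=cv2.INTER_CUBIC)
    f=400/w
    for k in range(0,w,10): cv2.putText(o,str(x+k),(int(k*f),8),0,.28,(0,255,255),1);cv2.line(o,(int(k*f),10),(int(k*f),14),(0,255,255))
    for k in range(0,h,10): cv2.putText(o,str(y+k),(0,int(k*f)+4),0,.28,(0,255,255),1)
    return o
cv2.imwrite("pics/comp.png",np.vstack([np.hstack([c(s,224,276,112,84),c(s,295,160,104,78)]),np.hstack([c(t,162,180),c(t,285,192,96,72)])]))
E
```

```text
(no output)
```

View pics/comp.png

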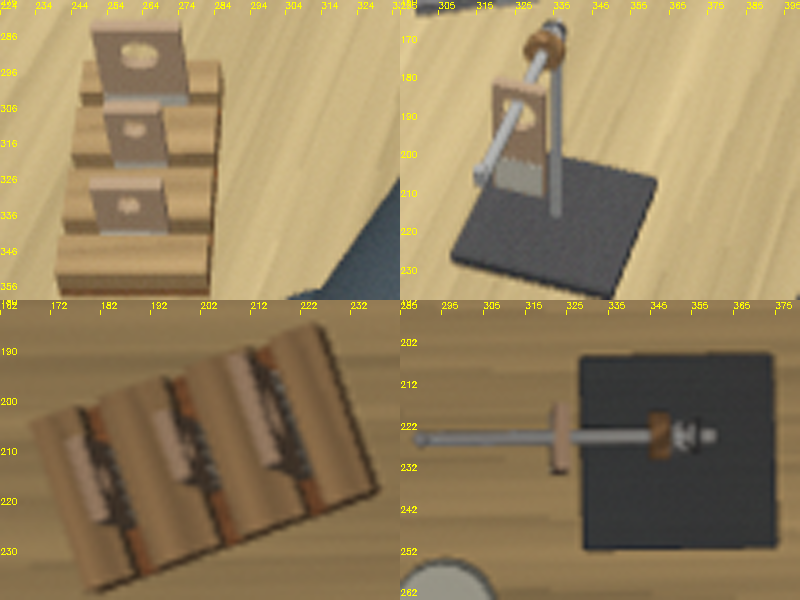

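The widest and tallest tile is the one in the −y end slot: side (262,291), top (213,202). It spans about 24 px against about 15 and 20 for the slim tile (259,314) and the short tile (259,332), so it fits the description. The grey stand's arm tip is at side (316,205) and top (289,225), and the cork disc is at top (347,224).

```bash
cat > h.py <<'E'
import cv2,numpy as np
from plant import ctrl
def ray(n,p,c=None):
    c=c or ctrl.get_calibration(n);K=c["camera_matrix"];p=np.array(p,float)
    d=np.array([(p[0]-K[0,2])/K[0,0],(p[1]-K[1,2])/K[1,1],1.])
    if n=="wrist":
        r=np.hypot(d[0],d[1]);d=np.array([d[0]/r*np.sin(r),d[1]/r*np.sin(r),np.cos(r)]) if r>1e-9 else np.array([0,0,1.])
    R=c["R"];return -R.T@c["t"],R.T@d/np.linalg.norm(d)
def plane(o_d,z): o,d=o_d;return o+d*(z-o[2])/d[2]
def tri(rays):
    A=sum(np.eye(3)-np.outer(d,d) for o,d in rays);b=sum((np.eye(3)-np.outer(d,d))@o for o,d in rays)
    X=np.linalg.solve(A,b);return X,max(np.linalg.norm(np.cross(X-o,d)) for o,d in rays)
def proj(n,X,c=None):
    c=c or ctrl.get_calibration(n);K=c["camera_matrix"];v=c["R"]@np.array(X)+c["t"]
    if n=="wrist":
        r=np.hypot(v[0],v[1]);v=np.array([*(v[:2]/max(r,1e-9)*np.arctan2(r,v[2])),1.])
    return (K@(v/v[2]))[:2]
E
python3 - <<'E'
from h import *
np.set_printoptions(precision=4,suppress=True)
for nm,a,b in [("tip",(316.3,205.5),(289.3,225.1)),("post",(336.1,167.8),(358.7,224.6)),("disc",(331,171.5),(346.5,224.6)),("tiletop",(262.3,282.5),(213.2,202.4)),("hung top",(324.5,182),(324,225))]:
    print(nm,*tri([ray("side",a),ray("top",b)]))
for nm,p,z in [("tip",(289.3,225.1),.19),("post",(358.7,224.6),.194),("tl1",(208,192),.11),("tl2",(215.6,214),.11),("tr1",(211.2,190.4),.11),("tr2",(218.6,212.4),.11),("base1",(330,206),.014),("base2",(374,205),.014),("base3",(374.8,251.8),.014),("base4",(330,252),.014),
 ("rk1",(168,205),.03),("rk2",(224.6,184),.03),("rk3",(237.4,218.4),.03),("rk4",(181,239),.03)]: print(nm,plane(ray("top",p),z))
c=ctrl.get_calibration("wrist");print(c, ctrl.observe()["tool_pos"])
E
```

```text
tip [ 0.5152 -0.0456  0.191 ] 0.0026186379681439158
post [ 0.5142 -0.1965  0.1819] 0.0020265235406456126
disc [ 0.5163 -0.1684  0.1921] 0.00018738915937066886
tiletop [0.5783 0.1351 0.1055] 0.0011845517911694137
hung top [ 0.5165 -0.1193  0.1994] 0.0005700610226946113
tip [ 0.5178 -0.0448  0.19  ]
post [ 0.5155 -0.1946  0.194 ]
tl1 [0.6036 0.1467 0.11  ]
tl2 [0.5517 0.1291 0.11  ]
tr1 [0.6072 0.1392 0.11  ]
tr2 [0.5553 0.1222 0.11  ]
base1 [ 0.5741 -0.1423  0.014 ]
base2 [ 0.5744 -0.2547  0.014 ]
base3 [ 0.4555 -0.2528  0.014 ]
base4 [ 0.4575 -0.1394  0.014 ]
rk1 [0.5832 0.2627 0.03  ]
rk2 [0.6334 0.1219 0.03  ]
rk3 [0.5462 0.0905 0.03  ]
rk4 [0.4979 0.2301 0.03  ]
{'camera_matrix': array([[309.7069,   0.    , 319.241 ],
       [  0.    , 309.7069, 202.7282],
       [  0.    ,   0.    ,   1.    ]]), 'R': array([[ 0.4423,  0.8969, -0.0005],
       [ 0.8586, -0.4232,  0.2894],
       [ 0.2593, -0.1285, -0.9572]]), 't': array([-0.6751, -0.0371,  0.3781])} [0.2981 0.6052 0.2132]
```

>>> jog_arm(targets=[1,16,-26,1,0,0,-2.5,1,16,-26,1,0,0,-2.5,1,16,-26,1,0,0,-2.5,1,16,-26,1,0,0,-2.5,1,16,-26,1,0,0,-2.5,1,16,-26,1,0,0,-2.5,1,16,-26,1,0,0,-2.5,1,16,-26,1,0,0,-2.5,1,16,-26,1,0,0,-2.5,1,16,-26,1,0,0,-2.5,1,16,-26,1,0,0,-2.5,1,16,-26,1,0,0,-2.5])

```text
clock: 1.1
tool_pos: [0.4907, 0.292, 0.2257]
tool_rot: [-3.141, -0.0, 2.158]
force: [0.8, 0.7, 0.1]
width: 1.001
gripper_force: 0.0
```

>>> jog_arm(targets=[1,15,-26,0,0,0,-2.4,1,15,-26,0,0,0,-2.4,1,15,-26,0,0,0,-2.4,1,0,0,0,0,0,0,1,0,0,0,0,0,0,1,0,0,0,0,0,0])

```text
clock: 1.6
tool_pos: [0.5349, 0.2161, 0.2256]
tool_rot: [-3.141, -0.001, 2.035]
force: [0.1, 0.3, 0.3]
width: 0.999
gripper_force: 0.0
```

```bash
python3 - <<'E'
from h import *
import json
s=ctrl.observe();print({k:np.round(s[k],4).tolist() for k in("clock","tool_pos","tool_rot","force","joint_positions")})
c=ctrl.get_calibration("wrist");im=ctrl.capture("wrist");cv2.imwrite("pics/w1.png",im)
json.dump({k:np.array(v).tolist() for k,v in c.items()},open("w1.json","w"))
print(-c["R"].T@c["t"])
for X in [(.579,.134,.11),(.515,-.197,.014)]: print(proj("wrist",X,c))
E
```

```text
{'clock': 1.6, 'tool_pos': [0.5349, 0.2161, 0.2256], 'tool_rot': [-3.141, -0.0006, 2.0353], 'force': [0.1056, 0.3033, 0.2776], 'joint_positions': [-0.6287, 0.4286, 0.245, 1.6929, -0.1182, 1.0352, 0.1199]}
[0.50215283 0.28227728 0.38475265]
[321.41221413 281.38827889]
[207.55973174 372.6830773 ]
```

View pics/w1.png

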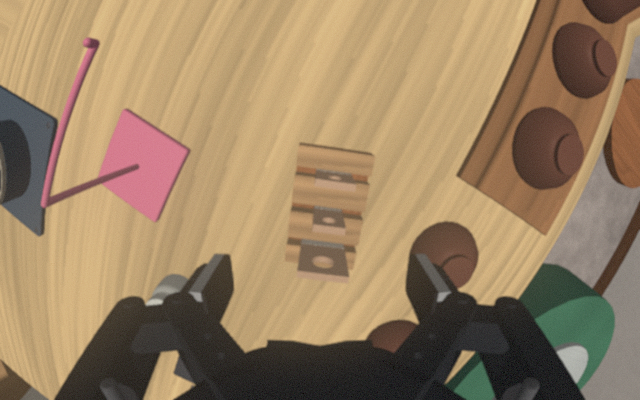

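The wrist view shows the rack at (330,210), with the wide tile nearest the gripper: its eye is at (323,262) and its top edge at about row 278. The pink look-alike is at (145,165). I'll enlarge this to get the tile corners.

```bash
python3 - <<'E'
import cv2
im=cv2.imread("pics/w1.png");x,y,w,h=285,230,80,60
o=cv2.resize(im[y:y+h,x:x+w],(800,600),interpolation=cv2.INTER_CUBIC)
for k in range(0,w,10): cv2.putText(o,str(x+k),(k*10,10),0,.4,(0,255,255),1);cv2.line(o,(k*10,12),(k*10,18),(0,255,255))
for k in range(0,h,10): cv2.putText(o,str(y+k),(0,k*10+4),0,.4,(0,255,255),1)
cv2.imwrite("pics/w1c.png",o)
E
```

```text
(no output)
```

View pics/w1c.png

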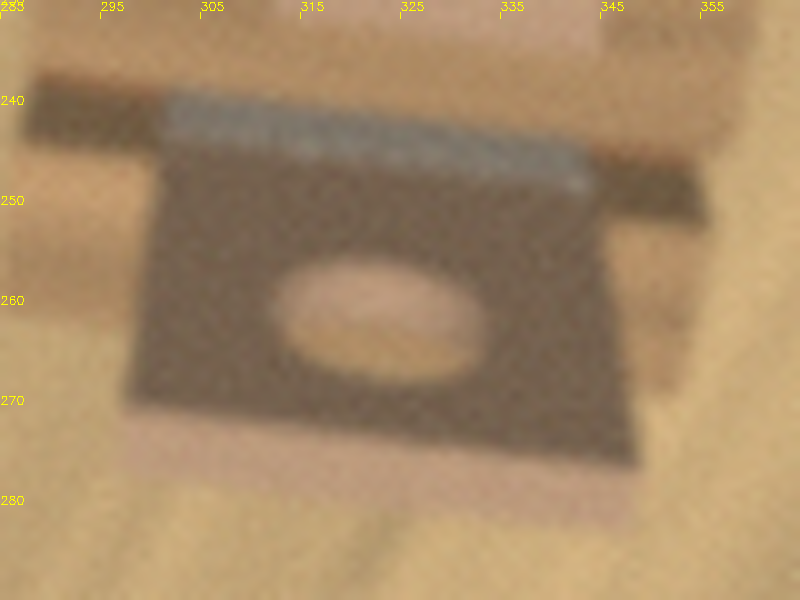

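The enlarged crop shows the wide tile's upper face with front corners (297.2,270.0) and (348.2,275.8) and back corners (296.7,276.3) and (347.5,281.8). The eye is at about (322.5,261.5), and the neighbouring tiles are clear of it.

```bash
python3 - <<'E'
from h import *
import json
np.set_printoptions(precision=4,suppress=True)
c={k:np.array(v) for k,v in json.load(open("w1.json")).items()}
P=[(297.2,270.0),(348.2,275.8),(296.7,276.3),(347.5,281.8)]
Q=[plane(ray("wrist",p,c),.11) for p in P]
for q in Q: print(q)
print("mean",np.mean(Q,0),[ (np.linalg.norm(Q[i]-Q[j]),np.degrees(np.arctan2(*(Q[i]-Q[j])[1::-1]))) for i,j in((0,1),(2,3),(0,2),(1,3))])
m=np.mean(P,0)
print(tri([ray("wrist",m,c),ray("side",(262.3,282.5)),ray("top",(213.2,202.4))]),tri([ray("wrist",m,c),ray("top",(213.2,202.4))]),tri([ray("wrist",m,c),ray("side",(262.3,282.5))]))
E
```

```text
[0.5511 0.135  0.11  ]
[0.6006 0.152  0.11  ]
[0.5538 0.1281 0.11  ]
[0.6034 0.1454 0.11  ]
mean [0.5772 0.1401 0.11  ] [(np.float64(0.052289756285188456), np.float64(-161.06041664642945)), (np.float64(0.0525686776175523), np.float64(-160.7895213661115)), (np.float64(0.00747579080466531), np.float64(110.91821005234772)), (np.float64(0.007242683041590912), np.float64(113.18723334142575))]
(array([0.5786, 0.1356, 0.104 ]), np.float64(0.001855344365262606)) (array([0.5795, 0.1361, 0.1019]), np.float64(0.0003191544850851426)) (array([0.5756, 0.1399, 0.1116]), np.float64(0.0014726851688589924))
```

>>> jog_arm(targets=[1,14,-26,-10,0,0,-2.5,1,14,-26,-10,0,0,-2.5,1,15,-26,-10,0,0,-2.4,1,0,0,0,0,0,0,1,0,0,0,0,0,0])

```text
clock: 2.07
tool_pos: [0.5782, 0.137, 0.1952]
tool_rot: [-3.14, 0.0, 1.904]
force: [-0.8, 0.6, -0.2]
width: 1.001
gripper_force: 0.0
```

```bash
python3 - <<'E'
from h import *
import json
s=ctrl.observe();print({k:np.round(s[k],4).tolist() for k in("clock","tool_pos","tool_rot","force")})
c=ctrl.get_calibration("wrist");im=ctrl.capture("wrist");cv2.imwrite("pics/w2.png",im)
json.dump({k:np.array(v).tolist() for k,v in c.items()},open("w2.json","w"))
p=proj("wrist",(.578,.138,.107),c);print(p)
x,y=int(p[0])-60,int(p[1])-60;w,h=120,90
o=cv2.resize(im[y:y+h,x:x+w],(800,600),interpolation=cv2.INTER_CUBIC);f=800/120
for k in range(0,w,10): cv2.putText(o,str(x+k),(int(k*f),10),0,.4,(0,255,255),1);cv2.line(o,(int(k*f),12),(int(k*f),18),(0,255,255))
for k in range(0,h,10): cv2.putText(o,str(y+k),(0,int(k*f)+4),0,.4,(0,255,255),1)
cv2.imwrite("pics/w2c.png",o);print(x,y)
E
```

```text
{'clock': 2.0667, 'tool_pos': [0.5782, 0.137, 0.1952], 'tool_rot': [-3.1401, 0.0002, 1.9045], 'force': [-0.8151, 0.6076, -0.1847]}
[319.02717718 200.99722738]
259 140
```

View pics/w2c.png

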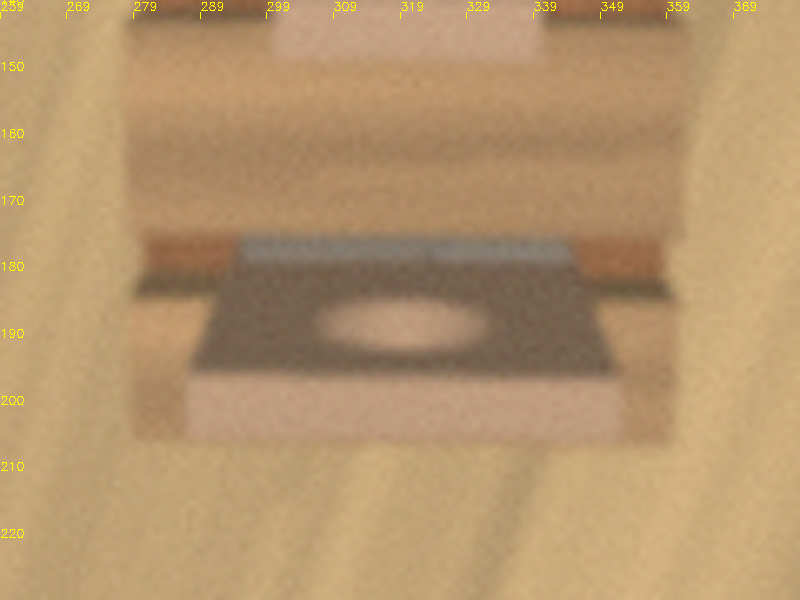

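The tile is square between the open fingers. Its upper face is centred at (319.3,200.4), against (319.0,201.0) predicted, so the position holds. Next I check its height from the two wrist views.

```bash
python3 - <<'E'
from h import *
import json
np.set_printoptions(precision=4,suppress=True)
L=lambda f:{k:np.array(v) for k,v in json.load(open(f)).items()}
a,b=L("w1.json"),L("w2.json")
P1=[(297.2,270.0),(348.2,275.8),(296.7,276.3),(347.5,281.8)]
P2=[(287.5,195.8),(351.,195.4),(286.6,205.3),(351.9,205.3)]
for p,q in zip(P1,P2): print(tri([ray("wrist",p,a),ray("wrist",q,b)]))
m=np.mean(P2,0);print(plane(ray("wrist",m,b),.11),tri([ray("wrist",m,b),ray("wrist",np.mean(P1,0),a),ray("side",(262.3,282.5)),ray("top",(213.2,202.4))]))
Q=[plane(ray("wrist",q,b),.11) for q in P2];print(np.linalg.norm(Q[0]-Q[1]),np.linalg.norm(Q[2]-Q[3]),np.degrees(np.arctan2(*(Q[3]-Q[2])[1::-1])),np.degrees(np.arctan2(*(Q[1]-Q[0])[1::-1])))
E
```

```text
(array([0.5517, 0.1337, 0.1073]), np.float64(0.00012667238287391623))
(array([0.601 , 0.1517, 0.1092]), np.float64(0.000149863301425411))
(array([0.5539, 0.1259, 0.1069]), np.float64(0.0005644195147188288))
(array([0.6056, 0.1427, 0.1044]), np.float64(0.00021819971255634339))
[0.5777 0.1393 0.11  ] (array([0.5785, 0.1362, 0.104 ]), np.float64(0.0022475387986577396))
0.05214311690434484 0.054132123052694624 19.103722839853596 19.47760648814072
```

>>> jog_arm(targets=[1,0,1.5,-20,0,0,0,1,0,0,-20,0,0,0,1,0,0,-20,0,0,0,1,0,0,-20,0,0,0,1,0,0,-14,0,0,0,1,0,0,-7,0,0,0,1,0,0,0,0,0,0,1,0,0,0,0,0,0])

```text
clock: 2.78
tool_pos: [0.5782, 0.1403, 0.0954]
tool_rot: [3.141, -0.001, 1.907]
force: [0.5, -0.1, 0.5]
width: 1.0
gripper_force: 0.0
```

>>> jog_arm(targets=[0.4,0,0,0,0,0,0,0.4,0,0,0,0,0,0,0.3,0,0,0,0,0,0,0.2,0,0,0,0,0,0,0.1,0,0,0,0,0,0,0,0,0,0,0,0,0,-0.2,0,0,0,0,0,0,-0.2,0,0,0,0,0,0,-0.2,0,0,0,0,0,0], squeeze=30)

```text
clock: 3.53
tool_pos: [0.5783, 0.139, 0.0948]
tool_rot: [-3.141, 0.0, 1.905]
force: [1.0, 0.1, -0.7]
width: 0.398
gripper_force: 0.0
```

```bash
python3 - <<'E'
from h import *
s=ctrl.observe();print({k:np.round(s[k],4).tolist() for k in("clock","tool_pos","tool_rot","force","width","gripper_force")})
im=ctrl.capture("wrist");a=cv2.resize(im[60:360,120:520],(800,600));cv2.imwrite("pics/w3.png",a)
E
```

```text
{'clock': 3.5333, 'tool_pos': [0.5783, 0.139, 0.0948], 'tool_rot': [-3.1415, 0.0, 1.9053], 'force': [0.9638, 0.1401, -0.7116], 'width': 0.3985, 'gripper_force': 0.0}
```

View pics/w3.png

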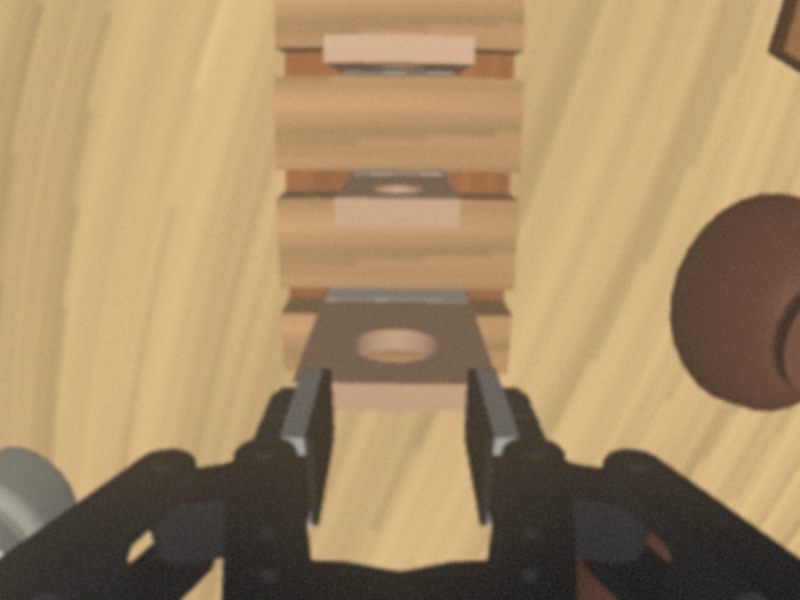

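The picture shows the fingers shut to about 0.4 with the tile not between them. The tile's top edge is at crop row 395 and the pad tips overlap its corners. I'll check the geometry before moving.

```bash
python3 - <<'E'
from h import *
np.set_printoptions(precision=1,suppress=True)
c=ctrl.get_calibration("wrist");s=ctrl.observe()
print((-c["R"].T@c["t"])*1000, s["tool_pos"]*1000 if hasattr(s["tool_pos"],'shape') else s["tool_pos"])
cr=lambda X:(proj("wrist",X,c)-[120,60])*2
x,y,z=s["tool_pos"];u=np.array([.945,.328,0])
for nm,X in [("tcp",(x,y,z)),("tip",(x,y,z-.017)),("tiletop",(.578,.1385,.11)),("tilemid100",(.578,.1385,.1))]: print(nm,cr(X))
for zz in (.07,.08,.09,.1,.11,.12): 
  print(zz,[cr(np.array([x,y,z0])+sg*u*.027) for sg in(-1,1) for z0 in (zz,)])
# from image: pad tips at crop
for p in [(330,372),(470,372)]:
  print([plane(ray("wrist",(p[0]/2+120,p[1]/2+60),c),zz)*1000 for zz in (.08,.12)])
for p in [(300,382),(492,382),(400,395)]:
  print([plane(ray("wrist",(p[0]/2+120,p[1]/2+60),c),zz)*1000 for zz in (.1,.11)])
E
```

```text
[554.3 208.9 254. ] [578.3 139.   94.9]
tcp [397.1 373.7]
tip [397.1 350.5]
tiletop [395.3 399.4]
tilemid100 [395.4 382.8]
0.07 [array([313.2, 340.7]), array([481.1, 340.6])]
0.08 [array([309.1, 352.8]), array([485.2, 352.7])]
0.09 [array([304.5, 366.1]), array([489.7, 366.1])]
0.1 [array([299.6, 380.8]), array([494.6, 380.8])]
0.11 [array([294.1, 397.1]), array([500. , 397.1])]
0.12 [array([288. , 415.3]), array([506. , 415.3])]
[array([560.8, 126.1,  80. ]), array([559.3, 145.1, 120. ])]
[array([601.8, 140.3,  80. ]), array([590.8, 156.1, 120. ])]
[array([553. , 129.8, 100. ]), array([553.1, 135. , 110. ])]
[array([603.3, 147.3, 100. ]), array([600.1, 151.3, 110. ])]
[array([580.4, 135.3, 100. ]), array([578.7, 140.1, 110. ])]
```

The pad tips match a height of z≈0.117, which is just above the tile top, with a 34 mm gap. The real tips are therefore about 25–30 mm higher than the quoted TCP implies. I'll open, go 30 mm lower (safe on either reading: tips stay above the rack and the body above the tile), and close again.

>>> jog_arm(targets=[1,0,0,0,0,0,0,1,0,0,0,0,0,0,1,0,0,0,0,0,0,1,0,0,0,0,0,0,1,0,0,0,0,0,0,1,0,0,0,0,0,0,1,0,0,0,0,0,0])

```text
clock: 4.17
tool_pos: [0.5783, 0.139, 0.0949]
tool_rot: [-3.142, 0.0, 1.905]
force: [-0.2, 0.8, -0.4]
width: 0.998
gripper_force: 0.0
```

>>> jog_arm(targets=[1,0,0,-6,0,0,0,1,0,0,-6,0,0,0,1,0,0,-6,0,0,0,1,0,0,-6,0,0,0,1,0,0,-6,0,0,0,1,0,0,0,0,0,0])

```text
clock: 4.67
tool_pos: [0.5775, 0.1388, 0.0633]
tool_rot: [-3.139, -0.0, 1.905]
force: [-0.1, 0.1, -0.6]
width: 0.997
gripper_force: 0.0
```

>>> jog_arm(targets=[0.5,0,0,0,0,0,0,0.4,0,0,0,0,0,0,0.3,0,0,0,0,0,0,0.2,0,0,0,0,0,0,0.1,0,0,0,0,0,0,0,0,0,0,0,0,0,0,0,0,0,0,0,0,0,0,0,0,0,0,0,0,0,0,0,0,0,0], squeeze=30)

```text
clock: 5.42
tool_pos: [0.5785, 0.139, 0.0653]
tool_rot: [3.141, 0.0, 1.905]
force: [-0.6, -0.3, 5.7]
width: 0.624
gripper_force: 31.5
```

It has gripped: the opening of 0.624 is about 53 mm. The pads swing down as they close and push lightly on the tile, so I lift gently now.

>>> jog_arm(targets=[0,0,0,1,0,0,0,0,0,0,2,0,0,0,0,0,0,3,0,0,0,0,0,0,6,0,0,0,0,0,0,8,0,0,0,0,0,0,10,0,0,0,0,0,0,10,0,0,0,0,0,0,15,0,0,0,0,0,0,15,0,0,0,0,0,0,15,0,0,0,0,0,0,15,0,0,0,0,0,0,0,0,0,0])

```text
clock: 6.42
tool_pos: [0.5801, 0.1392, 0.1688]
tool_rot: [3.136, 0.0, 1.905]
force: [0.8, -0.1, -1.6]
width: 0.626
gripper_force: 31.7
```

```bash
python3 - <<'E'
from h import *
import json
s=ctrl.observe();print({k:np.round(s[k],4).tolist() for k in("clock","tool_pos","tool_rot","force","width","gripper_force")})
c=ctrl.get_calibration("wrist");json.dump({k:np.array(v).tolist() for k,v in c.items()},open("w4.json","w"))
im=ctrl.capture("wrist");cv2.imwrite("pics/w4f.png",im)
o=cv2.resize(im[140:320,200:440],(800,600),interpolation=cv2.INTER_CUBIC);cv2.imwrite("pics/w4.png",o)
E
```

```text
{'clock': 6.4167, 'tool_pos': [0.5801, 0.1392, 0.1688], 'tool_rot': [3.1362, 0.0002, 1.9052], 'force': [0.7758, -0.1259, -1.6463], 'width': 0.6263, 'gripper_force': 31.7355}
```

View pics/w4.png

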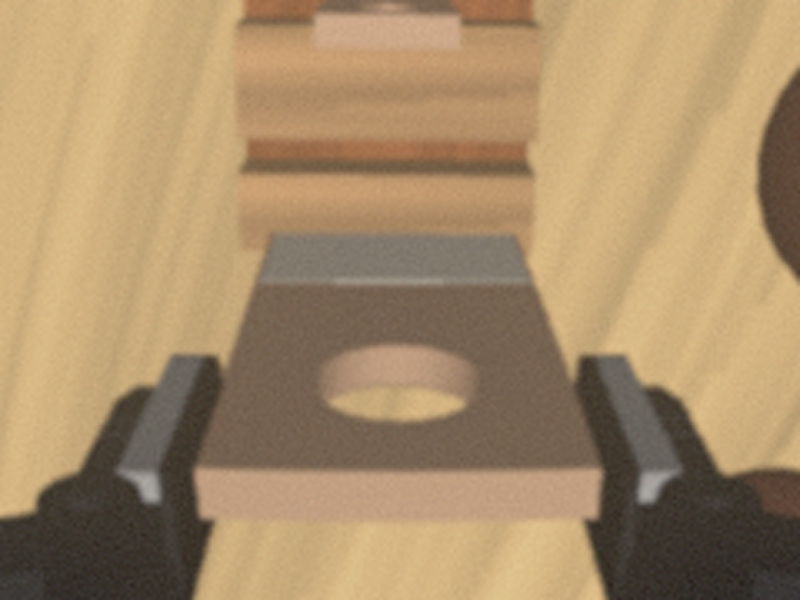

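The tile is held between the pads. Its front-face corners in the crop are (200,468), (600,468), (270,234) and (518,234), and the eye is centred near (398,383). I compute its pose by PnP, and refine the stand from the earlier pixels.

```bash
cat > pose.py <<'E'
from h import *
def tilepose(obj,px,c):
    K=c["camera_matrix"];n=cv2.fisheye.undistortPoints(np.array(px,float).reshape(-1,1,2),K,np.zeros(4))
    ok,r,t=cv2.solvePnP(np.array(obj,float)/1000,n,np.eye(3),None)
    pr,_=cv2.projectPoints(np.array(obj,float)/1000,r,t,np.eye(3),None)
    R=cv2.Rodrigues(r)[0];W=c["R"].T
    return W@R, W@(t.ravel()-c["t"]), np.abs(pr-n).max()*K[0,0]
E
python3 - <<'E'
from pose import *
import json
np.set_printoptions(precision=4,suppress=True)
c={k:np.array(v) for k,v in json.load(open("w4.json")).items()}
P=np.array([(200,468),(600,468),(270,234),(518,234),(398,383),(212,520),(598,518)])*.3+[199.65,139.65]
O=[(-27,4,100),(27,4,100),(-27,4,0),(27,4,0),(0,4,73),(-27,-4,100),(27,-4,100)]
for sel in (range(7),range(5)):
    R,T,e=tilepose([O[i] for i in sel],[P[i] for i in sel],c)
    s=ctrl.observe();tp=np.array(s["tool_pos"])
    print("origin",T,"eye",T+R@[0,0,.073],"top",T+R@[0,0,.1],"err px",e);print(R);print("eye-tcp",T+R@[0,0,.073]-tp)
E
```

```text
origin [0.5804 0.1376 0.1089] eye [0.5812 0.1373 0.1819] top [0.5816 0.1371 0.2089] err px 1.4826574737111493
[[ 0.9463 -0.323   0.0116]
 [ 0.323   0.9464 -0.0049]
 [-0.0094  0.0084  0.9999]]
eye-tcp [ 0.0018 -0.0019  0.0147]
origin [0.5803 0.1378 0.1095] eye [0.5809 0.1376 0.1825] top [0.581  0.1375 0.2095] err px 0.9786766288813898
[[ 0.947  -0.3213  0.0074]
 [ 0.3213  0.947  -0.0029]
 [-0.006   0.0051  1.    ]]
eye-tcp [ 0.0014 -0.0016  0.0154]
```

>>> jog_arm(targets=[0,4,-18,9,0,0,-2,0,4,-18,9,0,0,-2,0,4,-18,9,0,0,-2,0,4,-18,9,0,0,-2,0,4,-18,9,0,0,-2,0,4,-18,9,0,0,-2,0,4,-18,9,0,0,-2,0,4,-18,9,0,0,-2,0,4,-18,9,0,0,-2,0,4,-18,9,0,0,-2,0,0,0,0,0,0,0,0,0,0,0,0,0,0])

```text
clock: 7.47
tool_pos: [0.6187, -0.0433, 0.2557]
tool_rot: [3.141, 0.0, 1.553]
force: [0.0, 0.4, -1.4]
width: 0.623
gripper_force: 31.8
```

```bash
cat > snap.py <<'E'
from h import *
import json,sys
s=ctrl.observe();print({k:np.round(s[k],4).tolist() for k in("clock","tool_pos","tool_rot","force","width","gripper_force")})
c=ctrl.get_calibration("wrist");json.dump({k:np.array(v).tolist() for k,v in c.items()},open(sys.argv[1]+".json","w"))
cv2.imwrite(f"pics/{sys.argv[1]}.png",ctrl.capture("wrist"))
for X in [(.5178,-.0448,.19),(.5165,-.12,.19),(.5155,-.1946,.19)]: print(proj("wrist",X,c))
E
python3 snap.py w5
```

```text
{'clock': 7.4667, 'tool_pos': [0.6187, -0.0433, 0.2557], 'tool_rot': [3.1406, 0.0005, 1.5525], 'force': [0.0274, 0.3753, -1.3621], 'width': 0.623, 'gripper_force': 31.7967}
[194.49513953 214.25041888]
[207.21309074 292.89569376]
[220.76183789 352.16344246]
```

>>> jog_arm(targets=[0,0,-10,0,0,0,0,0,0,-20,0,0,0,0,0,0,-20,0,0,0,0,0,0,-10,0,0,0,0,0,0,0,0,0,0,0,0,0,0,0,0,0,0])

```text
clock: 8.02
tool_pos: [0.6182, -0.1007, 0.2546]
tool_rot: [-3.141, -0.001, 1.556]
force: [0.4, 0.8, -0.8]
width: 0.627
gripper_force: 31.8
```

```bash
python3 snap.py w6; python3 - <<'E'
import cv2,numpy as np
a=cv2.imread("pics/w5.png");b=cv2.imread("pics/w6.png")
def c(im,x,y,w=200,h=150):
    o=cv2.resize(im[y:y+h,x:x+w],(800,600),interpolation=cv2.INTER_CUBIC)
    return o
def m(im): 
    o=cv2.resize(im[100:350,60:360],(400,333));return o
def g(im,x,y,w,h,f):
    o=cv2.resize(im[y:y+h,x:x+w],None,fx=f,fy=f,interpolation=cv2.INTER_CUBIC)
    for k in range(0,w,20): cv2.putText(o,str(x+k),(int(k*f),10),0,.35,(0,0,255),1);cv2.line(o,(int(k*f),12),(int(k*f),18),(0,0,255))
    for k in range(0,h,20): cv2.putText(o,str(y+k),(0,int(k*f)+4),0,.35,(0,0,255),1)
    return o
A=g(a,120,160,160,240,2.5);B=g(b,120,160,160,240,2.5)
cv2.imwrite("pics/w56.png",np.hstack([A,B]))
E
```

```text
{'clock': 8.0167, 'tool_pos': [0.6182, -0.1007, 0.2546], 'tool_rot': [-3.1411, -0.0007, 1.5558], 'force': [0.3987, 0.8239, -0.7697], 'width': 0.6266, 'gripper_force': 31.7793}
[186.92969794 143.30563623]
[196.32016446 234.7186506 ]
[209.5382015  308.55465389]
```

View pics/w56.png

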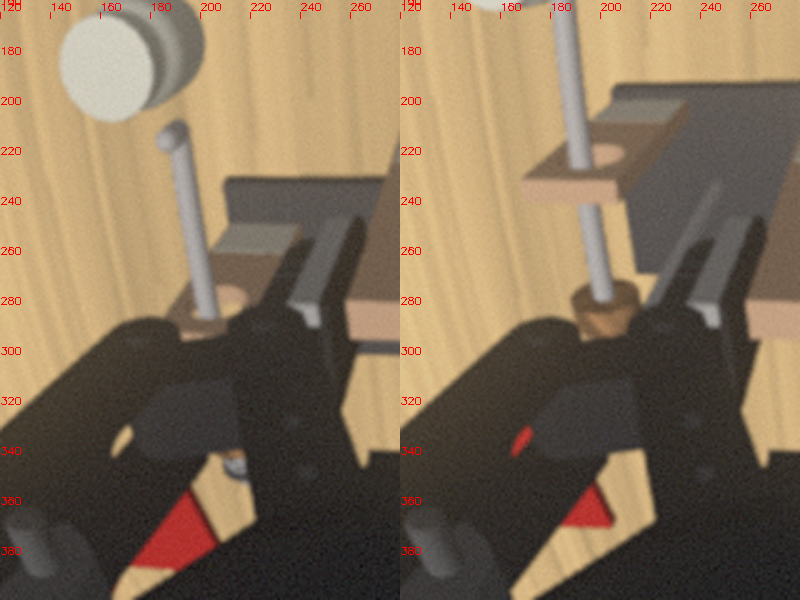

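The left half (TCP y=−0.043) shows the arm from the tip (188,215) to the hung tile (202,284). The right half shows the hung tile around (192,232) and the cork disc at (201,285), with the arm about 3 px left of its predicted place. To take height out of the lateral measure, I look from straight above the arm.

>>> jog_arm(targets=[0,0,0,15,0,0,0,0,0,0,25,0,0,0,0,0,0,10,0,0,0,0,-20,0,0,0,0,0,0,-25,0,0,0,0,0,0,-25,0,0,0,0,0,0,-20,0,0,0,0,0,0,-13,0,0,0,0,0,0,0,0,0,0,0,0,0,0,0,0,0,0,0])

```text
clock: 8.9
tool_pos: [0.5155, -0.1, 0.3052]
tool_rot: [3.14, -0.001, 1.558]
force: [0.9, -0.5, -1.2]
width: 0.625
gripper_force: 32.0
```

```bash
python3 snap.py w7; python3 - <<'E'
from h import *
im=cv2.imread("pics/w7.png");hsv=cv2.cvtColor(im,cv2.COLOR_BGR2HSV)
for r in range(90,250,8):
    row=hsv[r,270:370];b=row[:,1]<60
    idx=np.where(b)[0]+270
    print(r,(idx.min(),idx.max(),len(idx)) if len(idx) else None, hsv[r,320].tolist())
E
```

```text
{'clock': 8.9, 'tool_pos': [0.5155, -0.1, 0.3052], 'tool_rot': [3.1404, -0.0008, 1.5577], 'force': [0.8579, -0.5401, -1.1772], 'width': 0.6247, 'gripper_force': 32.0093}
[320.46096469 133.53441073]
[320.07887604 214.5733101 ]
[320.00583284 283.01010259]
90 None [18, 99, 199]
98 None [18, 98, 196]
106 None [18, 100, 197]
114 None [19, 100, 193]
122 (np.int64(270), np.int64(273), 4) [19, 97, 197]
130 (np.int64(270), np.int64(320), 13) [17, 49, 151]
138 (np.int64(270), np.int64(320), 11) [15, 37, 151]
146 (np.int64(313), np.int64(320), 8) [16, 31, 156]
154 (np.int64(313), np.int64(320), 8) [15, 30, 154]
162 (np.int64(313), np.int64(321), 9) [15, 21, 147]
170 (np.int64(313), np.int64(321), 9) [8, 25, 152]
178 (np.int64(313), np.int64(321), 9) [11, 19, 150]
186 (np.int64(281), np.int64(356), 76) [12, 17, 149]
194 (np.int64(280), np.int64(356), 57) [6, 17, 148]
202 (np.int64(281), np.int64(355), 49) [9, 17, 149]
210 (np.int64(282), np.int64(355), 74) [19, 51, 121]
218 (np.int64(280), np.int64(356), 77) [21, 43, 120]
226 None [15, 75, 116]
234 None [15, 83, 113]
242 None [14, 77, 126]
```

```bash
python3 - <<'E'
from h import *
import json
np.set_printoptions(precision=4,suppress=True)
c={k:np.array(v) for k,v in json.load(open("w7.json")).items()}
im=cv2.imread("pics/w7.png");hsv=cv2.cvtColor(im,cv2.COLOR_BGR2HSV).astype(float)
S=cv2.GaussianBlur(hsv[:,:,1],(3,3),0);V=cv2.GaussianBlur(hsv[:,:,2],(3,3),0)
pts=[]
for r in range(144,183,2):
    w=np.clip(95-S[r,302:332],0,None);w[w<15]=0;m=(w*np.arange(302,332)).sum()/w.sum();pts.append(plane(ray("wrist",(m,r),c),.19))
pts=np.array(pts);f=np.polyfit(pts[:,1],pts[:,0],1);print("arm x at tip(-.045)",np.polyval(f,-.045),"at -.12",np.polyval(f,-.12),"slope deg",np.degrees(f[0]),"resid",np.std(pts[:,0]-np.polyval(f,pts[:,1])))
col=S[110:150,314:321].mean(1);print("S col",dict(zip(range(110,150),col.round().astype(int).tolist())))
# tile edges (value drop)
for r in range(186,282,8):
    v=V[r,250:390];g=np.gradient(v);print(r,250+int(np.argmin(g[:70])),250+70+int(np.argmax(g[70:])),end="; ")
E
```

```text
arm x at tip(-.045) 0.5142308796689903 at -.12 0.5138514260781252 slope deg 0.28988119036875676 resid 2.8141806970188412e-05
S col {110: 99, 111: 99, 112: 99, 113: 99, 114: 99, 115: 99, 116: 99, 117: 98, 118: 98, 119: 98, 120: 99, 121: 98, 122: 98, 123: 98, 124: 99, 125: 98, 126: 96, 127: 86, 128: 65, 129: 42, 130: 27, 131: 21, 132: 19, 133: 19, 134: 21, 135: 23, 136: 24, 137: 22, 138: 20, 139: 19, 140: 19, 141: 19, 142: 20, 143: 20, 144: 19, 145: 19, 146: 19, 147: 19, 148: 19, 149: 19}
186 279 357; 194 279 357; 202 279 357; 210 280 357; 218 278 358; 226 275 361; 234 273 364; 242 270 367; 250 250 389; 258 305 331; 266 253 386; 274 250 389;
```

>>> jog_arm(targets=[0,-0.8,15,0,0,0,0.6,0,0,25,0,0,0,0,0,0,25,0,0,0,0,0,0,25,0,0,0,0,0,0,15,0,0,0,0,0,0,5,0,0,0,0,0,0,0,-15,0,0,0,0,0,0,-20,0,0,0,0,0,0,-15,0,0,0,0,0,0,-5,0,0,0,0,0,0,0,0,0,0])

```text
clock: 9.87
tool_pos: [0.5143, 0.0086, 0.2487]
tool_rot: [-3.139, 0.001, 1.566]
force: [-0.4, 0.8, -0.3]
width: 0.621
gripper_force: 32.0
```

```bash
python3 - <<'E'
from h import *
import json
np.set_printoptions(precision=4,suppress=True)
s=ctrl.observe();print({k:np.round(s[k],4).tolist() for k in("clock","tool_pos","tool_rot","force")})
c={k:np.array(v) for k,v in json.load(open("w7.json")).items()}
for z in (.19,.203): print("tip end outer",plane(ray("wrist",(316.5,128.3),c),z))
for r,cl in((194,318),(234,318.5)): print([plane(ray("wrist",(cl,r),c),z)for z in(.26,.30)])
# side view check: arm tip & hung tile distances
E
```

```text
{'clock': 9.8667, 'tool_pos': [0.5143, 0.0086, 0.2487], 'tool_rot': [-3.1393, 0.0008, 1.5663], 'force': [-0.4317, 0.7616, -0.2627]}
tip end outer [ 0.5144 -0.0401  0.19  ]
tip end outer [ 0.5145 -0.0394  0.203 ]
[array([ 0.5152, -0.0812,  0.26  ]), array([ 0.5155, -0.0704,  0.3   ])]
[array([ 0.5152, -0.1107,  0.26  ]), array([ 0.5154, -0.0941,  0.3   ])]
```

>>> jog_arm(targets=[0,0.2,0,-15,0,0,0,0,0,0,-20,0,0,0,0,0,0,-20,0,0,0,0,0,0,-12,0,0,0,0,0,0,-4,0,0,0,0,0,0,0,0,0,0,0,0,0,0,0,0,0])

```text
clock: 10.45
tool_pos: [0.5156, 0.0087, 0.1799]
tool_rot: [3.14, 0.0, 1.567]
force: [-0.5, -0.6, -1.2]
width: 0.627
gripper_force: 32.1
```

```bash
python3 snap.py w8; python3 - <<'E'
from h import *
import json
np.set_printoptions(precision=4,suppress=True)
c={k:np.array(v) for k,v in json.load(open("w8.json")).items()}
s=ctrl.observe();x,y,z=s["tool_pos"]
for nm,X in [("eye",(x,y+.002,z+.017)),("tiptop",(.5142,-.0435,.203)),("tip top inner",(.5142,-.0475,.203)),("tiletop front",(x,y+.002,z+.044))]: print(nm,proj("wrist",X,c))
im=cv2.imread("pics/w8.png");hsv=cv2.cvtColor(im,cv2.COLOR_BGR2HSV)
for r in range(230,345,5): print(r,' '.join(f"{a}/{b}" for a,b in hsv[r,296:342:5,1:]))
E
```

```text
{'clock': 10.45, 'tool_pos': [0.5156, 0.0087, 0.1799], 'tool_rot': [3.1403, 0.0, 1.5665], 'force': [-0.5299, -0.5591, -1.1537], 'width': 0.6271, 'gripper_force': 32.0518}
[322.96521925 331.53233417]
[321.01861957 402.45809774]
[320.00395042 446.04864304]
eye [319.0923 257.5416]
tiptop [317.0208 344.0335]
tip top inner [317.08  348.853]
tiletop front [319.2088 285.4663]
230 83/113 86/115 91/115 79/116 87/117 82/112 83/113 83/113 81/116 90/116
235 87/112 76/117 81/113 76/117 77/119 79/113 79/116 77/119 83/114 76/118
240 86/115 77/116 84/118 80/115 81/117 78/114 85/114 78/118 83/114 87/112
245 76/114 79/122 82/152 83/178 84/186 85/190 85/184 87/156 83/129 85/117
250 83/126 83/159 85/171 86/181 87/187 86/187 88/185 81/179 81/163 78/137
255 86/128 82/158 86/169 88/173 91/173 90/176 86/177 83/170 84/158 83/138
260 76/117 98/202 98/197 101/195 101/195 98/200 99/196 101/195 95/180 84/131
265 80/109 77/109 90/131 92/166 93/175 95/177 93/173 92/138 75/115 80/112
270 79/116 77/116 77/113 74/113 81/113 82/112 76/111 85/108 80/112 78/115
275 85/108 75/112 83/111 87/108 85/111 79/113 78/114 89/109
[... 188 characters left out ...]
85/186 86/186 85/189 84/188 86/187 85/189 84/185
295 81/177 83/178 83/182 84/183 78/182 85/180 84/177 83/178 81/179 83/178
300 25/82 24/85 19/82 13/78 22/83 21/86 18/84 19/81 22/81 24/86
305 16/81 10/79 15/86 22/81 18/86 22/82 22/82 16/81 19/81 9/83
310 15/83 13/80 18/84 9/84 10/78 16/82 12/85 18/83 18/85 12/83
315 10/79 18/83 16/79 13/78 13/79 22/81 13/77 9/83 16/82 19/81
320 29/80 12/84 13/78 6/83 10/80 16/80 3/77 20/76 14/88 16/80
325 13/79 10/79 19/80 9/84 10/98 17/88 10/79 16/78 22/82 13/78
330 10/78 13/77 13/81 14/88 21/98 6/91 13/77 17/75 20/77 7/75
335 7/78 37/116 31/117 10/103 8/124 10/102 24/115 24/117 44/99 19/80
340 7/71 33/117 24/118 12/126 5/167 8/152 33/115 22/115 45/103 17/74
```

>>> jog_arm(targets=[0,-1,-8,-2.5,0,0,0,0,0,-12,0,0,0,0,0,0,-8,0,0,0,0,0,0,-3,0,0,0,0,0,0,0,0,0,0,0,0,0,0,0,0,0,0])

```text
clock: 11.0
tool_pos: [0.5138, -0.0223, 0.1765]
tool_rot: [3.141, -0.0, 1.566]
force: [-0.2, -0.1, -1.2]
width: 0.627
gripper_force: 32.0
```

```bash
python3 snap.py w9; python3 - <<'E'
from h import *
import json
c={k:np.array(v) for k,v in json.load(open("w9.json")).items()}
im=cv2.imread("pics/w9.png");hsv=cv2.cvtColor(im,cv2.COLOR_BGR2HSV)
print(ctrl.observe()["tool_pos"])
for nm,X in [("tip top outer",(.5142,-.0395,.203)),("tip top inner",(.5142,-.0475,.203)),("arm y-.06",(.5142,-.06,.194)),("tip bottom outer",(.5142,-.0395,.186))]: print(nm,proj("wrist",X,c))
for r in range(284,342,3): print(r,' '.join(f"{a}/{b}" for a,b in hsv[r,299:340:3,1:]))
E
```

```text
{'clock': 11.0, 'tool_pos': [0.5138, -0.0223, 0.1765], 'tool_rot': [3.1414, -0.0002, 1.5658], 'force': [-0.1587, -0.0794, -1.2297], 'width': 0.6269, 'gripper_force': 32.0391}
[326.35819566 293.38942684]
[323.69107865 380.81485297]
[322.16413668 433.32245872]
[ 0.51376919 -0.02189594  0.17643189]
tip top outer [319.91614917 298.74749809]
tip top inner [319.9815433  311.07903622]
arm y-.06 [320.02174201 319.01723107]
tip bottom outer [319.82211167 281.72194125]
284 81/182 84/186 85/186 86/187 85/183 82/186 84/182 83/185 88/185 82/187 84/182 84/185 86/184 86/184
287 84/185 86/186 85/183 87/185 85/186 83/187 84/185 87/185 85/185 85/189 83/182 82/184 85/184 85/182
290 81/189 84/185 86/184 83/179 82/183 87/184 86/186 82/183 86/183 85/183 85/187 84/182 85/187 84/185
293 85/185 86/187 85/187 82/184 83/184 87/187 81/185 86/186 84/186 85/185 85/187 82/183 86/187 83/187
296 71/147 69/145 72/149 79/148 73/146 65/160 65/166 62/169 61/162 75/157 73/150 75/149 65/148 75/143
299 12/84 19/79 16/81 15/84 12/82 12/130 7/149 8/162 13/156 8/127 19/81 17/76 18/84 26/80
302 10/80 22/81 24/84 19/80 32/88 7/
[... 624 characters left out ...]
34/114
323 53/96 34/119 31/116 32/119 34/120 10/126 8/166 9/166 10/158 15/122 34/120 28/119 34/119 35/117
326 50/102 26/118 32/119 31/115 28/118 10/130 11/160 8/166 2/152 13/118 31/116 31/115 32/119 31/114
329 64/111 51/121 54/119 55/120 52/117 17/132 8/159 6/168 11/159 18/126 52/122 51/120 56/119 50/118
332 76/104 80/105 76/104 75/106 77/109 12/124 6/158 9/171 6/158 20/116 81/107 80/105 82/103 74/107
335 70/109 86/104 81/107 80/109 83/101 12/126 8/163 8/167 11/157 25/114 80/105 78/105 86/107 83/105
338 80/105 78/105 76/104 74/107 83/105 10/126 6/164 6/168 8/155 27/113 79/107 85/102 75/106 82/109
341 74/90 80/99 84/103 78/102 83/107 14/129 10/161 5/168 5/152 26/118 82/106 85/102 78/102 73/87
```

>>> jog_arm(targets=[0,0.5,-3,0.5,0,0,0,0,0,-3,0,0,0,0,0,0,-2,0,0,0,0,0,0,-2,0,0,0,0,0,0,-2,0,0,0,0,0,0,-2,0,0,0,0,0,0,0,0,0,0,0])

```text
clock: 11.63
tool_pos: [0.5142, -0.0365, 0.1769]
tool_rot: [-3.142, 0.0, 1.566]
force: [-0.0, -0.8, -0.6]
width: 0.628
gripper_force: 32.0
```

```bash
python3 snap.py w10; python3 - <<'E'
from h import *
import json
im=cv2.imread("pics/w10.png");hsv=cv2.cvtColor(im,cv2.COLOR_BGR2HSV)
for r in range(240,272,2): print(r,' '.join(f"{a}/{b}" for a,b in hsv[r,296:345:3,1:]))
E
```

```text
{'clock': 11.6333, 'tool_pos': [0.5142, -0.0365, 0.1769], 'tool_rot': [-3.1415, 0.0002, 1.5663], 'force': [-0.0357, -0.7594, -0.6476], 'width': 0.6277, 'gripper_force': 32.0386}
[325.66824542 271.13421674]
[323.05354863 367.11762192]
[321.56943353 424.72625525]
240 77/116 78/114 80/111 77/109 81/113 81/114 80/115 78/111 85/111 85/111 83/111 81/117 81/113 81/114 85/111 80/118 76/114
242 86/113 78/115 83/111 81/117 77/113 95/113 87/114 78/118 83/120 83/114 81/113 81/113 89/112 83/111 80/115 79/113 87/112
244 82/112 83/111 83/113 78/121 79/139 85/156 83/169 85/171 84/171 88/168 84/158 83/150 77/122 80/115 85/111 82/112 84/112
246 73/112 79/119 83/142 81/160 84/174 84/179 84/183 84/185 88/186 87/190 85/179 86/174 85/168 82/146 79/120 81/113 85/111
248 81/117 79/136 86/154 88/166 85/176 86/180 84/185 85/186 87/185 85/185 84/186 87/179 84/176 82/168 91/148 86/119 91/112
250 88/125 85/144 82/159 84/169 88/171 88/179 86/184 89/183 87/187 89/184 85/184 85/179 88/173 84/164 82/158 79/138 81/113
252 84/128 87/144 84/158 81/166 85/176 84/183 83/184 85/188 83/187 86/184 82/183 85/177 88/169 88/15
[... 396 characters left out ...]
86/116 73/91 40/71 68/71 65/75 45/74 55/69 51/75 40/82 56/73 52/73 59/74 65/74 52/73 70/98 81/120 79/113
262 77/109 77/103 60/85 24/75 35/73 40/76 29/80 27/95 25/102 14/88 43/77 41/74 31/74 51/75 71/93 86/107 84/109
264 80/111 77/112 74/113 59/100 57/98 38/87 26/99 13/100 20/101 26/98 32/88 45/91 55/93 66/105 82/112 79/110 80/112
266 77/112 84/106 78/115 84/112 80/109 80/109 62/111 63/106 59/103 60/110 68/109 79/103 77/109 87/109 84/109 87/108 81/110
268 82/109 79/113 83/108 91/107 71/112 79/116 85/111 86/110 87/111 85/111 86/110 80/111 73/112 90/108 76/107 85/114 78/114
270 79/106 80/111 79/107 80/109 85/111 69/111 90/111 79/116 79/110 84/109 87/108 83/113 80/112 71/112 77/113 83/107 88/107
```

```bash
python3 - <<'E'
from h import *
import json
c={k:np.array(v) for k,v in json.load(open("w10.json")).items()}
x,y,z=.5142,-.0365,.1769
for e in (.0150,.0165,.0177): print(e,"rim top/bottom row",[proj("wrist",(x,y+.002,z+e+d),c)[1].round(1) for d in(.013,-.013)],"tile top",proj("wrist",(x,y+.002,z+e+.027),c)[1].round(1))
for yy in (-.0395,-.0415): print("tip face",yy,[proj("wrist",(.5142,yy,zz),c)[1].round(1) for zz in(.186,.19,.194,.203)])
im=cv2.imread("pics/w10.png");hsv=cv2.cvtColor(im,cv2.COLOR_BGR2HSV)
print(hsv[256:300,317:322,1].mean(1).round().astype(int).tolist());print(hsv[256:300,317:322,2].mean(1).round().astype(int).tolist());print(hsv[238:250,317:322,2].mean(1).round().astype(int).tolist())
E
```

```text
0.015 rim top/bottom row [np.float64(267.8), np.float64(245.3)] tile top 282.9
0.0165 rim top/bottom row [np.float64(269.3), np.float64(246.4)] tile top 284.7
0.0177 rim top/bottom row [np.float64(270.5), np.float64(247.3)] tile top 286.2
tip face -0.0395 [np.float64(259.1), np.float64(262.5), np.float64(266.1), np.float64(274.7)]
tip face -0.0415 [np.float64(262.3), np.float64(265.8), np.float64(269.4), np.float64(278.2)]
[95, 97, 96, 83, 42, 24, 23, 23, 21, 33, 61, 77, 84, 78, 81, 80, 82, 81, 80, 76, 83, 80, 79, 82, 81, 85, 84, 86, 85, 85, 85, 85, 84, 84, 84, 84, 85, 85, 84, 77, 52, 25, 10, 9]
[184, 187, 161, 111, 79, 86, 98, 104, 101, 104, 107, 109, 111, 110, 112, 111, 108, 110, 111, 112, 110, 109, 109, 112, 123, 150, 177, 185, 184, 185, 184, 184, 186, 186, 185, 186, 185, 185, 184, 185, 178, 170, 167, 166]
[114, 112, 112, 112, 120, 146, 172, 183, 186, 188, 187, 186]
```

>>> jog_arm(targets=[0,0,0,1.5,0,0,0,0,0,-2,0,0,0,0,0,0,-2,0,0,0,0,0,0,-2,0,0,0,0,0,0,-2,0,0,0,0,0,0,-2,0,0,0,0,0,0,0,0,0,0,0])

```text
clock: 12.27
tool_pos: [0.5142, -0.0466, 0.1784]
tool_rot: [-3.142, 0.0, 1.566]
force: [-0.1, 0.2, -1.5]
width: 0.621
gripper_force: 32.0
```

>>> jog_arm(targets=[0,0,-2,0,0,0,0,0,0,-2,0,0,0,0,0,0,-2,0,0,0,0,0,0,-2,0,0,0,0,0,0,-2,0,0,0,0,0,0,0,0,0,0,0])

```text
clock: 12.77
tool_pos: [0.5142, -0.0566, 0.1784]
tool_rot: [3.142, 0.0, 1.566]
force: [-0.7, -0.8, -0.3]
width: 0.626
gripper_force: 32.0
```

>>> jog_arm(targets=[0,0,-3,0,0,0,0,0,0,-3,0,0,0,0,0,0,-3,0,0,0,0,0,0,0,0,0,0,0,0,0,0,0,0,0,0])

```text
clock: 13.18
tool_pos: [0.5142, -0.0653, 0.1784]
tool_rot: [-3.142, 0.0, 1.566]
force: [0.2, 0.3, -1.4]
width: 0.621
gripper_force: 32.0
```

```bash
cat > avg.py <<'E'
from h import *
f=[];p=[]
for i in range(8):
    ctrl.capture("top");s=ctrl.observe();f.append(s["force"]);p.append(s["tool_pos"])
print("t",round(s["clock"],2),"F",np.mean(f,0).round(2),"pos",np.mean(p,0).round(4),"rot",np.round(s["tool_rot"],4),"sd",np.std(f,0).round(2))
E
python3 avg.py
```

```text
t 13.58 F [ 0.2  -0.05 -1.07] pos [ 0.5142 -0.0649  0.1784] rot [-3.1415e+00 -1.0000e-04  1.5670e+00] sd [0.49 0.59 0.3 ]
```

>>> jog_arm(targets=[0,0,-1,-3,0,0,0,0,0,0,-4,0,0,0,0,0,0,-3,0,0,0,0,0,0,-1,0,0,0,0,0,0,0,0,0,0,0,0,0,0,0,0,0])

```text
clock: 14.08
tool_pos: [0.5142, -0.066, 0.1673]
tool_rot: [-3.141, 0.0, 1.567]
force: [0.3, 0.5, -0.0]
width: 0.622
gripper_force: 32.0
```

>>> jog_arm(targets=[0,0,0,-0.7,0,0,0,0,0,0,0,0,0,0,0,0,0,0,0,0,0])

```text
clock: 14.33
tool_pos: [0.5143, -0.066, 0.1667]
tool_rot: [3.141, 0.0, 1.567]
force: [0.9, 0.6, -0.9]
width: 0.621
gripper_force: 32.0
```

>>> jog_arm(targets=[0,0,0,-0.7,0,0,0,0,0,0,0,0,0,0,0,0,0,0,0,0,0])

```text
clock: 14.58
tool_pos: [0.5142, -0.066, 0.166]
tool_rot: [-3.142, -0.0, 1.567]
force: [0.5, 0.7, -0.7]
width: 0.626
gripper_force: 32.0
```

>>> jog_arm(targets=[0,0,0,-0.7,0,0,0,0,0,0,0,0,0,0,0,0,0,0,0,0,0])

```text
clock: 14.83
tool_pos: [0.5142, -0.066, 0.1652]
tool_rot: [-3.141, -0.0, 1.567]
force: [-0.4, 0.1, 0.3]
width: 0.625
gripper_force: 32.0
```

```bash
python3 avg.py
```

```text
t 15.23 F [-0.05 -0.   -1.09] pos [ 0.5142 -0.066   0.1653] rot [-3.1416 -0.      1.5667] sd [0.32 0.51 0.28]
```

>>> jog_arm(targets=[0,0,0,-0.7,0,0,0,0,0,0,0,0,0,0])

```text
clock: 15.4
tool_pos: [0.5142, -0.066, 0.1645]
tool_rot: [-3.141, -0.0, 1.567]
force: [0.3, 0.6, -1.2]
width: 0.625
gripper_force: 32.0
```

```bash
python3 avg.py
```

```text
t 15.8 F [-0.08  0.47 -0.76] pos [ 0.5142 -0.066   0.1646] rot [-3.1416 -0.      1.5668] sd [0.57 0.33 0.37]
```

>>> jog_arm(targets=[0,0,0,-0.7,0,0,0,0,0,0,0,0,0,0])

```text
clock: 15.97
tool_pos: [0.5142, -0.066, 0.1638]
tool_rot: [-3.141, -0.0, 1.567]
force: [-0.7, 0.0, -1.2]
width: 0.625
gripper_force: 32.0
```

```bash
python3 avg.py
```

```text
t 16.37 F [ 0.23  0.27 -1.08] pos [ 0.5142 -0.066   0.1639] rot [-3.1415 -0.      1.5668] sd [0.33 0.42 0.42]
```

>>> jog_arm(targets=[0,0,0,-0.6,0,0,0,0,0,0,0,0,0,0])

```text
clock: 16.53
tool_pos: [0.5142, -0.066, 0.1632]
tool_rot: [-3.141, -0.0, 1.567]
force: [0.2, 0.3, -0.2]
width: 0.62
gripper_force: 32.0
```

```bash
python3 avg.py
```

```text
t 16.93 F [-0.32  0.06 -0.8 ] pos [ 0.5142 -0.066   0.1633] rot [-3.1416 -0.      1.5668] sd [0.42 0.48 0.47]
```

>>> jog_arm(targets=[0,0,0,-0.6,0,0,0,0,0,0,0,0,0,0])

```text
clock: 17.1
tool_pos: [0.5143, -0.066, 0.1629]
tool_rot: [3.141, -0.0, 1.567]
force: [-1.7, -0.3, 2.5]
width: 0.621
gripper_force: 32.5
```

```bash
python3 avg.py
```

```text
t 17.5 F [-0.89  0.31  3.7 ] pos [ 0.5143 -0.066   0.1629] rot [ 3.1414 -0.      1.5668] sd [0.37 0.32 1.17]
```

>>> jog_arm(targets=[0,0,0,-0.5,0,0,0,0,0,0,0,0,0,0])

```text
clock: 17.67
tool_pos: [0.5144, -0.0661, 0.1627]
tool_rot: [3.141, -0.0, 1.567]
force: [-2.9, 0.5, 9.4]
width: 0.623
gripper_force: 33.2
```

```bash
python3 avg.py
```

```text
t 18.07 F [-2.25  0.8   9.64] pos [ 0.5144 -0.066   0.1627] rot [ 3.1410e+00 -1.0000e-04  1.5667e+00] sd [0.61 0.37 0.39]
```

>>> jog_arm(targets=[0,0,0,1.8,0,0,0,0,-1,0,0,0,0,0,0,0,-5,0,0,0,0,0,0,-8,0,0,0,0,0,0,-8,0,0,0,0,0,0,-6,0,0,0,0,0,0,-3,0,0,0,0,0,0,0,0,0,0])

```text
invalid input
```

```bash
python3 avg.py
```

```text
t 18.47 F [-2.53  0.64  9.13] pos [ 0.5144 -0.066   0.1627] rot [ 3.1410e+00 -2.0000e-04  1.5668e+00] sd [0.36 0.35 0.46]
```

>>> jog_arm(targets=[0,0,0,1.8,0,0,0,0,-1,0,0,0,0,0,0,0,-5,0,0,0,0,0,0,-8,0,0,0,0,0,0,-8,0,0,0,0,0,0,-6,0,0,0,0,0,0,-3,0,0,0,0,0,0,0,0,0,0,0])

```text
clock: 19.13
tool_pos: [0.5131, -0.0974, 0.1639]
tool_rot: [-3.142, 0.0, 1.565]
force: [-1.0, -0.5, -1.4]
width: 0.618
gripper_force: 32.1
```

```bash
python3 avg.py
```

```text
t 19.53 F [ 0.08  0.25 -0.98] pos [ 0.5132 -0.0958  0.1639] rot [-3.1416e+00 -1.0000e-04  1.5673e+00] sd [0.55 0.65 0.48]
```

>>> jog_arm(targets=[0,0,-1.5,0,0,0,0,0,0,-1.5,0,0,0,0,0,0,-1.5,0,0,0,0,0,0,-1.5,0,0,0,0,0,0,-1.2,0,0,0,0,0,0,-1,0,0,0,0,0,0,-1,0,0,0,0,0,0,-1,0,0,0,0,0,0,-1,0,0,0,0,0,0,-1,0,0,0,0,0,0,-1,0,0,0,0,0,0,-1,0,0,0,0])

```text
clock: 20.53
tool_pos: [0.5132, -0.1102, 0.164]
tool_rot: [-3.142, -0.0, 1.567]
force: [-0.3, -0.6, -0.1]
width: 0.624
gripper_force: 32.1
```

>>> jog_arm(targets=[0,0,-1,0,0,0,0,0,0,-1,0,0,0,0,0,0,-1,0,0,0,0,0,0,-1,0,0,0,0,0,0,-1,0,0,0,0,0,0,-1,0,0,0,0,0,0,-1,0,0,0,0,0,0,-1,0,0,0,0])

```text
clock: 21.2
tool_pos: [0.5132, -0.1183, 0.164]
tool_rot: [-3.142, -0.0, 1.567]
force: [0.1, 0.9, -0.7]
width: 0.623
gripper_force: 32.1
```

```bash
python3 avg.py
```

```text
t 21.6 F [ 0.11 -0.16 -0.92] pos [ 0.5132 -0.1183  0.164 ] rot [-3.1415  0.      1.5669] sd [0.47 0.37 0.51]
```

>>> jog_arm(targets=[0,0,-1.5,0,0,0,0,0,0,-1.5,0,0,0,0,0,0,-1.5,0,0,0,0,0,0,-1.5,0,0,0,0,0,0,-1.5,0,0,0,0,0,0,-1.5,0,0,0,0,0,0,-1.5,0,0,0,0,0,0,-1.5,0,0,0,0,0,0,-1.5,0,0,0,0])

```text
clock: 22.35
tool_pos: [0.5132, -0.1319, 0.164]
tool_rot: [-3.142, 0.0, 1.567]
force: [0.0, -0.6, -0.3]
width: 0.617
gripper_force: 32.1
```

```bash
python3 avg.py
```

```text
t 22.75 F [ 0.24 -0.02 -1.02] pos [ 0.5132 -0.1318  0.164 ] rot [-3.1416e+00 -1.0000e-04  1.5669e+00] sd [0.29 0.22 0.43]
```

>>> jog_arm(targets=[0,0,-1,0,0,0,0,0,0,-1,0,0,0,0,0,0,-1,0,0,0,0,0,0,-1,0,0,0,0,0,0,-1,0,0,0,0,0,0,-1,0,0,0,0])

```text
clock: 23.25
tool_pos: [0.5132, -0.1378, 0.164]
tool_rot: [-3.142, 0.0, 1.567]
force: [-0.5, 0.7, -1.5]
width: 0.619
gripper_force: 32.1
```

```bash
python3 avg.py
```

```text
t 23.65 F [ 0.07  0.18 -0.96] pos [ 0.5132 -0.1378  0.164 ] rot [ 3.1416 -0.      1.5669] sd [0.6  0.36 0.71]
```

>>> jog_arm(targets=[0,0,-1,0,0,0,0,0,0,-1,0,0,0,0,0,0,-1,0,0,0,0,0,0,-1,0,0,0,0,0,0,0,0,0,0,0])

```text
clock: 24.07
tool_pos: [0.5132, -0.142, 0.164]
tool_rot: [3.142, 0.0, 1.567]
force: [0.8, 1.0, -1.0]
width: 0.624
gripper_force: 32.1
```

```bash
python3 avg.py
```

```text
t 24.47 F [-0.   -0.13 -0.69] pos [ 0.5132 -0.1417  0.164 ] rot [ 3.1416 -0.      1.5668] sd [0.54 0.51 0.35]
```

>>> jog_arm(targets=[0,0,-1,0,0,0,0,0,0,-1,0,0,0,0,0,0,0,0,0,0,0])

```text
clock: 24.72
tool_pos: [0.5132, -0.1439, 0.164]
tool_rot: [-3.142, 0.0, 1.567]
force: [-0.2, 0.5, -1.2]
width: 0.624
gripper_force: 32.1
```

```bash
python3 avg.py
```

```text
t 25.12 F [-0.04  0.32 -0.53] pos [ 0.5132 -0.1437  0.164 ] rot [3.1416 0.     1.5668] sd [0.43 0.46 0.61]
```

>>> jog_arm(targets=[0,0,-1,0,0,0,0,0,0,-1,0,0,0,0,0,0,0,0,0,0,0])

```text
clock: 25.37
tool_pos: [0.5132, -0.1459, 0.164]
tool_rot: [3.142, 0.0, 1.567]
force: [-0.2, 0.4, -0.4]
width: 0.624
gripper_force: 32.1
```

```bash
python3 avg.py
```

```text
t 25.77 F [ 0.    0.22 -1.03] pos [ 0.5132 -0.1458  0.164 ] rot [ 3.1416 -0.      1.5668] sd [0.49 0.28 0.16]
```

>>> jog_arm(targets=[0,0,-1,0,0,0,0,0,0,-1,0,0,0,0,0,0,0,0,0,0,0])

```text
clock: 26.02
tool_pos: [0.5132, -0.148, 0.164]
tool_rot: [-3.142, 0.0, 1.567]
force: [-0.8, -0.1, -0.6]
width: 0.626
gripper_force: 32.1
```

```bash
python3 avg.py
```

```text
t 26.42 F [ 0.09  0.29 -1.09] pos [ 0.5132 -0.1477  0.164 ] rot [-3.1415 -0.      1.5668] sd [0.37 0.42 0.27]
```

>>> jog_arm(targets=[0,0,-1,0,0,0,0,0,0,-0.5,0,0,0,0,0,0,0,0,0,0,0])

```text
clock: 26.67
tool_pos: [0.5132, -0.1493, 0.164]
tool_rot: [-3.142, 0.0, 1.567]
force: [-0.6, 0.7, -0.4]
width: 0.621
gripper_force: 32.0
```

```bash
python3 avg.py
```

```text
t 27.07 F [-0.26  0.09 -1.01] pos [ 0.5132 -0.1492  0.164 ] rot [3.1416 0.     1.5668] sd [0.56 0.73 0.31]
```

>>> jog_arm(targets=[0,0,-1,0,0,0,0,0,0,0,0,0,0,0])

```text
clock: 27.23
tool_pos: [0.5133, -0.1502, 0.164]
tool_rot: [3.142, -0.0, 1.567]
force: [0.6, 0.5, -0.6]
width: 0.625
gripper_force: 32.0
```

```bash
python3 avg.py
```

```text
t 27.63 F [-0.22  0.28 -1.34] pos [ 0.5132 -0.1502  0.164 ] rot [-3.1416  0.      1.5668] sd [0.52 0.28 0.4 ]
```

>>> jog_arm(targets=[0,0,-1,0,0,0,0,0,0,0,0,0,0,0])

```text
clock: 27.8
tool_pos: [0.5132, -0.151, 0.164]
tool_rot: [-3.142, -0.0, 1.567]
force: [0.6, 2.2, -0.7]
width: 0.622
gripper_force: 32.1
```

```bash
python3 avg.py
```

```text
t 28.2 F [-0.03  1.81 -0.6 ] pos [ 0.5132 -0.151   0.164 ] rot [ 3.1416e+00 -2.0000e-04  1.5669e+00] sd [0.37 0.62 0.35]
```

>>> jog_arm(targets=[0,0,-1,0,0,0,0,0,0,0,0,0,0,0])

```text
clock: 28.37
tool_pos: [0.5132, -0.1519, 0.164]
tool_rot: [-3.141, -0.0, 1.567]
force: [0.3, 4.7, -1.1]
width: 0.621
gripper_force: 32.1
```

```bash
python3 avg.py
```

```text
t 28.77 F [-0.06  4.21 -0.37] pos [ 0.5132 -0.152   0.164 ] rot [-3.1415e+00 -2.0000e-04  1.5669e+00] sd [0.46 0.66 0.57]
```

>>> jog_arm(targets=[0,0,-0.8,0,0,0,0,0,0,0,0,0,0,0])

```text
clock: 28.93
tool_pos: [0.5132, -0.1527, 0.164]
tool_rot: [-3.142, -0.0, 1.567]
force: [-0.7, 5.0, 0.3]
width: 0.617
gripper_force: 32.2
```

```bash
python3 avg.py
```

```text
t 29.33 F [0.07 5.05 0.23] pos [ 0.5132 -0.1527  0.164 ] rot [-3.1414e+00 -4.0000e-04  1.5671e+00] sd [0.34 0.5  0.5 ]
```

>>> jog_arm(targets=[0,0,0.5,0,0,0,0,0,0,0.5,0,0,0,0,0,0,0.5,0,0,0,0,0,0,0.5,0,0,0,0,0,0,0,0,0,0,0])

```text
clock: 29.75
tool_pos: [0.5132, -0.1513, 0.164]
tool_rot: [3.142, 0.0, 1.567]
force: [-0.1, 2.5, -1.0]
width: 0.627
gripper_force: 32.0
```

```bash
python3 avg.py
```

```text
t 30.15 F [ 0.22  2.07 -0.95] pos [ 0.5132 -0.1512  0.164 ] rot [3.1416e+00 1.0000e-04 1.5667e+00] sd [0.45 0.35 0.45]
```

>>> jog_arm(targets=[0,0,0,-0.4,0,0,0,0,0,0,-0.2,0,0,0,0,0,0,0,0,0,0])

```text
clock: 30.4
tool_pos: [0.5133, -0.151, 0.1634]
tool_rot: [3.141, 0.0, 1.567]
force: [0.3, 0.8, -0.5]
width: 0.627
gripper_force: 32.1
```

```bash
python3 avg.py
```

```text
t 30.8 F [ 0.43  1.24 -0.5 ] pos [ 0.5133 -0.151   0.1634] rot [3.1415e+00 1.0000e-04 1.5668e+00] sd [0.43 0.34 0.37]
```

>>> jog_arm(targets=[0,0,0.2,-0.2,0,0,0,0,0,0,-0.1,0,0,0,0,0,0,0,0,0,0])

```text
clock: 31.05
tool_pos: [0.5132, -0.1508, 0.1631]
tool_rot: [3.142, 0.0, 1.567]
force: [-0.6, 1.6, 0.7]
width: 0.625
gripper_force: 32.1
```

```bash
python3 avg.py
```

```text
Traceback (most recent call last):
  File "avg.py", line 4, in <module>
    ctrl.capture("top");s=ctrl.observe();f.append(s["force"]);p.append(s["tool_pos"])
    ~~~~~~~~~~~~^^^^^^^
ValueError: 200 camera calls are used up
```

The camera calls are used up. The tile is resting on the arm, so I open gently.

>>> jog_arm(targets=[0.25,0,0,0,0,0,0,0.28,0,0,0,0,0,0,0.31,0,0,0,0,0,0,0.34,0,0,0,0,0,0,0.4,0,0,0,0,0,0,0.5,0,0,0,0,0,0,0.6,0,0,0,0,0,0,0.6,0,0,0,0,0,0], squeeze=20)

```text
clock: 31.92
tool_pos: [0.5132, -0.1508, 0.1631]
tool_rot: [-3.142, 0.0, 1.567]
force: [0.7, 1.0, -0.4]
width: 0.796
gripper_force: 0.0
```

>>> jog_arm(targets=[0.8,0,0,0,0,0,0,0.8,0,0,2,0,0,0,0.8,0,0,5,0,0,0,0.8,0,0,8,0,0,0,0.8,0,0,12,0,0,0,0.8,0,0,15,0,0,0,0.8,0,0,20,0,0,0,0.8,0,0,20,0,0,0,0.8,0,0,20,0,0,0,0.8,0,0,10,0,0,0,0.8,0,0,0,0,0,0,0.8,0,0,0,0,0,0])

```text
clock: 32.92
tool_pos: [0.5133, -0.1508, 0.2752]
tool_rot: [3.141, -0.0, 1.567]
force: [-0.2, 1.0, -0.3]
width: 0.897
gripper_force: 0.0
```

>>> jog_arm(targets=[0.8,0,0,0,0,0,0,0.8,0,0,0,0,0,0,0.8,0,0,0,0,0,0,0.8,0,0,0,0,0,0,0.8,0,0,0,0,0,0,0.8,0,0,0,0,0,0,0.8,0,0,0,0,0,0,0.8,0,0,0,0,0,0,0.8,0,0,0,0,0,0,0.8,0,0,0,0,0,0,0.8,0,0,0,0,0,0,0.8,0,0,0,0,0,0])

```text
clock: 33.92
tool_pos: [0.5132, -0.1508, 0.2751]
tool_rot: [3.142, 0.0, 1.567]
force: [-0.1, 0.2, 0.5]
width: 0.9
gripper_force: 0.0
```

```bash
python3 -c "
from plant import ctrl
s=ctrl.observe();print(s['tool_pos'],s['force'],s['clock']);print(ctrl.job_done())"
```

```text
[ 0.51324136 -0.15079686  0.27509778] [-0.14608978  0.15462413  0.50905768] 33.9167
the job is handed in; nothing more can be done
None
```

I hung the wide tile in front of the small one, slid the pair to the cork stop, pressed about 2.5 mm into the spring (about 5 N), released, and handed the job in at 33.9 s; the camera calls ran out just before release, so the final hang was not checked by picture, only by near-zero force on the tool after it withdrew.

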